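Drop a batch of silver castings into the bench dryer

TASK

Dry the finished silver castings: turn the dryer's isolator off, load every casting lying on the draining mat into the drop cup, then hold the loaded cup over the dryer drum and press the release tab under its handle on the drum's rim so that the hinged bottom swings open and the whole batch drops into the drum. Stand the empty cup back on its dark slab with its bottom shut, and only then turn the isolator on again. Keep the cup upright throughout, have the isolator off whenever the cup is at the dryer, and leave the teacup, the tin of punches and the tea caddy alone.

Things in the scene. Friction and masses are not known exactly. Their poses are not given: they have to be found in the camera images.
- dryer: Open-topped warm-air dryer, a round grey drum let into the bench, fixed. Origin: drum centre at bench level, z up. Inner radius 115 mm, outer 135 mm: the rim is a flat ring 20 mm wide, 150 mm above the bench; inside floor 8 mm above the bench. A fixed grey pedestal, 84 x 84 mm, 112 mm high, centred at x +80, y -187 mm in this frame, carries the isolator.
- dryer_mouth (a point): Centre of the drum's mouth, level with the top of the rim (150 mm above the bench).
- isolator (a joint): Isolator handle angle in rad: 0 = OFF stop, 1.05 = ON stop (clockwise seen from above from OFF to ON). Spring detents: past the middle it snaps over to the nearer stop by itself; about 0.2 Nm holds it at each stop. It starts ON.
- isolator_grip (a point): Middle of the isolator handle, on its vertical turning axis: a black bar 78 mm long (along this point's y, which turns with it; white mark on the +y end), 18 mm wide (point x), 24 mm high; its top is 12 mm above this point, the pedestal's top 25 mm below. OFF: point y parallel to the dryer's y; ON: turned 60 degrees clockwise from that.
- slab: Fixed dark slab on the bench where the drop cup stands and is to be put back: 200 (x) x 190 (y) x 20 mm high. Origin: centre of its underside; top 20 mm above it.
- cup: Loose aluminium drop cup, 0.31 kg, an open box. Origin: centre of its footprint, at the foot of its side walls; z up, handle at the -x side. Outside 100 (x) x 118 (y) mm, walls 3 mm, rim 82 mm above the origin; inside 94 x 112 mm. Its bottom is a hinged flap, top face 18 mm above the origin, so 64 mm deep. It stands on its two side walls, which reach below the flap.
- cup_handle (a point): Centre of the cup's handle: a black level bar 100 mm long (cup y), 16 mm thick (cup x), 24 mm high, on two posts 92 mm apart; 116 mm above the cup's origin and 55 mm to -x, so 34 mm above the rim just outside the -x wall. Grip it from above across its 16 mm, firmly (60 N or more), as the cup hangs to one side of it.
- cup_rim (a point): Centre of the cup's open top, level with its rim (82 mm above the origin). Spread the castings over the cup so that none sticks out above the rim.
- cup_hinge (a point): Middle of the hinge line of the cup's bottom (along cup y), 49 mm to -x and 16.5 mm above the cup's origin. To drop: cup level over the drum, its x axis towards the drum's centre, this point 22 mm (17 to 30) inside the rim's inner edge so that the tab lies on the rim; lower the cup. At 27 mm below the rim's top the flap has opened to 1.1 rad, its free end 113 mm below the rim.
- flap (a joint): Opening of the cup's hinged bottom in rad: 0 = shut, 1.15 = stop. It swings down, its free end (97 mm from the hinge) at the cup's +x side. Sprung shut with 0.34 Nm (0.45 Nm at the stop): it carries the castings and shuts by itself when the tab is let go. At 0.9 rad or more the castings slide out; if a full load jams, let the tab up and press again.
- tab (a point): Release tab, one piece with the flap: a steel strip 44 mm wide, 3 mm thick, that sticks out 52 mm to -x from the hinge, sloping 0.22 rad down when shut; this point is 30 mm from the hinge. Pushed UP, it swings the bottom down, radian for radian. It takes 8 to 22 N.
- mat: Fixed draining mat of dark grey ribbed rubber, 270 (x) x 300 (y) x 4 mm, on which the castings lie. Origin: centre of its underside.
- owl_a: Loose silver owl plaque in half relief with a flat back, 62 mm long (x, head to +x), 32 mm wide (y), 18 mm high (z), 75 g. Origin: on its underside, midway along its length. May be absent (None).
- owl_b: Loose silver owl plaque in half relief with a flat back, 62 mm long (x, head to +x), 32 mm wide (y), 18 mm high (z), 75 g. Origin: on its underside, midway along its length. May be absent (None).
- seal_a: Loose silver seal blank lying on its side, 60 mm long (x): a 36 mm long block 26 x 26 mm at the -x end (its middle 12 mm to -x of the origin), then a neck and a 23 mm ball knop at the +x end; 26 mm high, 90 g. Origin: on its underside, midway along its length. May be absent (None).
- seal_b: Loose silver seal blank lying on its side, 60 mm long (x): a 36 mm long block 26 x 26 mm at the -x end (its middle 12 mm to -x of the origin), then a neck and a 23 mm ball knop at the +x end; 26 mm high, 90 g. Origin: on its underside, midway along its length. May be absent (None).
- weight_a: Loose silver scroll weight, a bar 62 mm long (x), 25 mm wide (y), 14 mm high, with a knop 16 mm across and 9 mm high in the middle of its top, 85 g. Origin: on its underside, midway along its length. May be absent (None).
- weight_b: Loose silver scroll weight, a bar 62 mm long (x), 25 mm wide (y), 14 mm high, with a knop 16 mm across and 9 mm high in the middle of its top, 85 g. Origin: on its underside, midway along its length. May be absent (None).
- teacup: White porcelain teacup, 90 mm across, 55 mm high. Bystander: leave alone. Origin: centre of its underside.
- punch_tin: Brass tin 72 mm across, 100 mm high, full of upright steel punches reaching to about 165 mm. Bystander: leave alone. Origin: centre of its underside.
- caddy: Copper tea caddy with a lid, 70 mm across, 94 mm high. Bystander: leave alone. Origin: centre of its underside.
Mind the look-alikes: they are no part of the job. What is shaped like the weight_b but yellow is not meant.

How it is judged:
On the way, in this order (a step that is already met when the one before it is completed fails the run):
1. the isolator is turned off (below 0.15 rad) (value of joint isolator below 0.15 rad), for 0.2 s.
2. the cup, with all the castings in it, is over the dryer drum (its centre within 100 mm of the drum's axis) (horizontal distance between cup and dryer below 0.1 m and z of cup in the frame of dryer above 0.09 m and x of owl_a in the frame of cup between -0.055 and 0.055 m and y of owl_a in the frame of cup between -0.062 and 0.062 m and z of owl_a in the frame of cup between 0 and 0.11 m and x of owl_b in the frame of cup between -0.055 and 0.055 m and y of owl_b in the frame of cup between -0.062 and 0.062 m and z of owl_b in the frame of cup between 0 and 0.11 m and x of seal_a in the frame of cup between -0.055 and 0.055 m and y of seal_a in the frame of cup between -0.062 and 0.062 m and z of seal_a in the frame of cup between 0 and 0.11 m and x of seal_b in the frame of cup between -0.055 and 0.055 m and y of seal_b in the frame of cup between -0.062 and 0.062 m and z of seal_b in the frame of cup between 0 and 0.11 m and x of weight_a in the frame of cup between -0.055 and 0.055 m and y of weight_a in the frame of cup between -0.062 and 0.062 m and z of weight_a in the frame of cup between 0 and 0.11 m and x of weight_b in the frame of cup between -0.055 and 0.055 m and y of weight_b in the frame of cup between -0.062 and 0.062 m and z of weight_b in the frame of cup between 0 and 0.11 m), for 0.1 s.
3. with the cup over the drum and its bottom swung open (above 0.3 rad), all the castings are down in the drum (horizontal distance between cup and dryer below 0.1 m and z of cup in the frame of dryer above 0.09 m and horizontal distance between each of owl_a, owl_b, seal_a, seal_b, weight_a, weight_b and dryer below 0.118 m and z of each of owl_a, owl_b, seal_a, seal_b, weight_a, weight_b in the frame of dryer below 0.1 m and value of joint flap above 0.3 rad), for 0.1 s.
4. the isolator is turned on again (above 0.9 rad) (value of joint isolator above 0.9 rad), for 0.2 s.
At the end, for the whole second after the job is handed in: All castings lie in the dryer drum; the cup stands level on its slab (centre within 60 mm in x and 50 mm in y of the slab's centre), at rest, its bottom shut; the isolator is on (above 0.9 rad) (horizontal distance between each of owl_a, owl_b, seal_a, seal_b, weight_a, weight_b and dryer below 0.118 m and z of each of owl_a, owl_b, seal_a, seal_b, weight_a, weight_b in the frame of dryer below 0.1 m and value of joint isolator above 0.9 rad and value of joint flap below 0.08 rad and angle between cup's own z axis and vertical below 0.08 rad and linear speed of cup below 0.02 m/s and x of cup in the frame of slab between -0.06 and 0.06 m and y of cup in the frame of slab between -0.05 and 0.05 m and z of cup in the frame of slab between 0.014 and 0.026 m); the robot touches nothing.
It fails at once if the cup is at the dryer (centre within 130 mm of the drum's axis) while the isolator is on (horizontal distance between cup and dryer below 0.13 m and value of joint isolator above 0.5 rad).
It fails at once if the cup is tipped over (more than 0.7 rad) (angle between cup's own z axis and vertical above 0.7 rad).
It fails at once if a bystander (teacup, tin of punches, tea caddy) is moved by more than 30 mm or tipped (distance of any of teacup, punch_tin, caddy from where it was at the start of the episode above 0.03 m or angle between any of teacup, punch_tin, caddy's own z axis and vertical above 0.3 rad).
Of owl_a, owl_b, seal_a, seal_b, weight_a, weight_b only 3 to 5 are there at a start; the rules pass over those that are not, and their reading is None.
At some moment in a run one of owl_a, owl_b, seal_a, seal_b, weight_a, weight_b may be knocked a few centimetres aside while the robot is not near it.
It also fails if it takes over 210 s, if anything falls off the work surface, if the arm or the gripper's body presses on something with over 40 N, if the wrist force passes 120 N, or if a joint passes its speed limit or range.

ROBOT

A 7-joint arm with a two-finger parallel gripper is mounted at the origin on the work surface. World frame = base frame: x ahead of the robot, y to its left, z up, the work surface at z = 0. Lengths are in m, angles in rad, forces in N, time in s.
With the tool pointing down it reaches from about 0.4 to 0.85 m from the base axis. Payload 4.5 kg.
Tool frame: the origin (TCP) lies on the centre line of the jaws, within the pads' length; the fingertips stand 8 mm ahead of it and the grasp point (between the pads) lies 11 mm behind it; z points along the fingers, x is the direction in which the jaws open and shut, and the axes are right-handed (so a half turn about z gives the same grasp; the last joint's range is limited). The gripper opens to 88 mm and grips with 3 to 60 N. Pads are 18 mm wide; open, the fingers measure 123 mm over their backs; the gripper's body (75 mm by 187 mm) begins 45 mm behind the grasp point.
Start: joints at [1.323, 0.689, -0.195, 1.565, 0.157, 0.902, -0.215], TCP at [0.174, -0.6, 0.247] pointing down, gripper open.
Joint ranges: [-3.01, 3.01], [-0.46, 2.08], [-1.47, 1.51], [0.13, 2.56], [-1, 4.14], [0.04, 2.09], [-2.66, 2.66]. Speed limits (rad/s): [2.57, 2.57, 3.14, 3.14, 3.14, 3.14, 3.14].

INTERFACE

Orientations are given as a unit quaternion [x, y, z, w].
In Python, from plant import r gives the robot as it stands.
- The arm moves only by the shell command python3 -m pendant 'ROWS' [FORCE]. ROWS is JSON, a list of rows, each a list of 3 entries, a list of its own where there are three numbers: the turn, a rotation vector about the tool's x, y, z in rad, then the shift along the tool's x, y, z in m, then the opening, from 0 (shut) to 1 (fully open). In form: [[[wx, wy, wz], [tx, ty, tz], claw], ...]. A call has 1 to 10 rows; each row is the pose to reach, as a shift and turn from the pose commanded when the call began, along the tool's axes at that moment; what a row does not reach only later rows make up. A row lasts 1/10 s, in which the tool goes at most 50 mm and 8.59 degrees, less where a joint would pass 70% of its speed; a pose out of reach is approached as far as the arm can. A call with a gripper value outside its range is refused whole. The fingers move at their own pace and stop on an object; FORCE is the grip in N (left out, the last holds). Time passes only in rows, so rows that repeat a pose let the fingers close. It gives the time, the measured TCP pose, the force and the opening at its end, in the units of the state.
- r.get_state(): the state, without advancing time (a new reading comes with each control period).
- r.snapshot(name): name is "side" or "top"; returns a dict with "image" (400x640x3 uint8, red, green, blue), "mtx" (3x3 intrinsics, pixels), "R" (3x3) and "t" (3): a world point X has camera coordinates R X + t. Camera axes: x right, y down, z forward; pixel columns grow to the right and rows downward; lengths in m; the calibration is good to about 2 mm. A picture is of the moment at which its call begins. There is no depth.
- r.finish_job(): hands the job in, once; it reports no verdict.
The state is a dict: "clock": time; "q": joint angles; "qd": joint speeds; "joint_torque": joint torques, N m; "tool_pos": TCP position; "eef_rot": TCP orientation; "contact_force": force on the tool from outside, world axes, zero at the start; "moment": the same for the moment, N m; "opening": opening from 0.0 (shut) to 1.0 (fully open).
Only numpy, scipy, OpenCV 4.12 (cv2) and the standard library are available. Lean on these libraries where they do the work, as an engineer would, in place of code of your own. Each camera call takes 0.05 s, during which the arm holds its last target. There are 200 camera calls.

## Working session

There is one attempt and no reset: what is moved stays moved. The work goes in short steps, Python scripts to look and compute and a shell command to move; the robot and the scene stay as the last step left them, time stands still between calls to the robot, and variables do not carry over. Pictures are saved under pics/ and viewed, about 12 in all and at most 16, crops included, and the job is handed in when it is done.

```bash
mkdir -p pics; ls; python3 - <<'E'
from plant import r
import cv2
for n in("top","side"):
    s=r.snapshot(n); cv2.imwrite(f"pics/{n}0.png",s["image"][:,:,::-1]); print(n,s["mtx"].tolist(),s["R"].round(4).tolist(),s["t"].round(4).tolist())
print(r.get_state())
E
```

```text
pics
top [[443.9343636243374, 0.0, 323.49491883686096], [0.0, 443.9343636243374, 196.21215905410875], [0.0, 0.0, 1.0]] [[0.0077, -1.0, -0.0014], [-0.9917, -0.0074, -0.1284], [0.1284, 0.0023, -0.9917]] [-0.1365, 0.5764, 1.1969]
side [[421.23239765836513, 0.0, 319.1834397741477], [0.0, 421.23239765836513, 196.06686029761684], [0.0, 0.0, 1.0]] [[0.9942, -0.1072, -0.0128], [-0.0814, -0.6661, -0.7414], [0.071, 0.7381, -0.6709]] [-0.5718, 0.0607, 1.4864]
{'clock': 0.1, 'q': array([ 1.32278866,  0.68985959, -0.19455149,  1.56623388,  0.15730451,
        0.90248201, -0.21512162]), 'qd': array([ 0.00274999, -0.00300795,  0.00104111, -0.00367764,  0.00072069,
        0.00175372,  0.0008742 ]), 'joint_torque': array([-2.25638651e-03, -5.28497958e+01, -1.27119776e+00, -1.53836524e+01,
       -5.25782187e-02,  2.02651761e-03,  6.86344924e-05]), 'tool_pos': array([ 0.17363193, -0.59983113,  0.24601794]), 'eef_rot': array([ 7.99427747e-01, -6.00761721e-01, -6.64676065e-04, -4.36076357e-04]), 'contact_force': array([ 0.57884743,  1.25714743, -0.60390727]), 'moment': array([-0.0289925 ,  0.03804104, -0.04149991]), 'opening': 1.000788985294807}
```

View pics/top0.png

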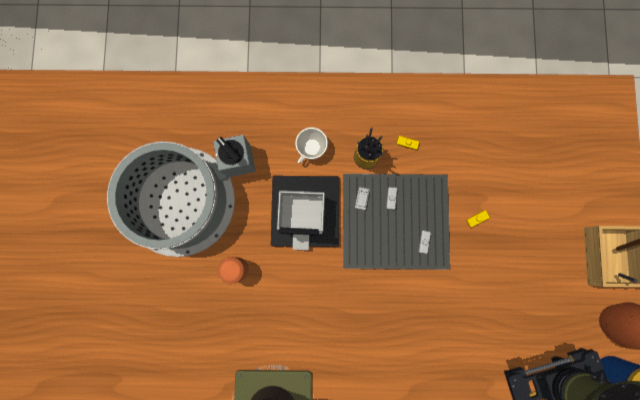

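View pics/side0.png

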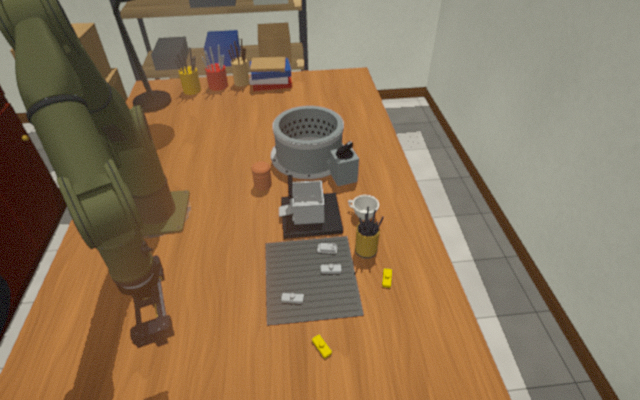

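Top view: drum at (165,195), isolator (231,151), cup on slab (301,212), caddy (232,270), teacup (311,145), punch tin (369,150). On the mat are three silver castings at (362,198), (392,198) and (425,242). The look-alikes are the yellow pieces at (408,143) and (478,219), both off the mat. I'll check the silver three in one close crop.

```bash
cat > h.py <<'E'
import numpy as np, cv2
from plant import r
from scipy.spatial.transform import Rotation as Ro
def snap(n,name=None):
    s=r.snapshot(n)
    if name: cv2.imwrite(f"pics/{name}.png",s["image"][:,:,::-1])
    return s
def crop(s,name,x0,y0,x1,y1,k):
    cv2.imwrite(f"pics/{name}.png",cv2.resize(s["image"][y0:y1,x0:x1,::-1],None,fx=k,fy=k,interpolation=cv2.INTER_CUBIC))
def w(s,u,v,z):
    R,t=np.array(s["R"]),np.array(s["t"]); d=R.T@np.linalg.inv(s["mtx"])@[u,v,1]; c=-R.T@t
    return c+d*(z-c[2])/d[2]
def px(s,X):
    p=s["mtx"]@(np.array(s["R"])@X+s["t"]); return p[:2]/p[2]
def rel(pos,yaw=None):
    """shift in tool axes (from current measured pose) to world pos; turn about tool z so tool x points at world yaw (mod pi)"""
    st=r.get_state(); R=Ro.from_quat(st["eef_rot"]); x=R.as_matrix()[:,0]; cy=np.arctan2(x[1],x[0])
    print("shift",R.inv().apply(np.array(pos)-st["tool_pos"]).round(4),"yaw now",cy.round(3),
      "wz",None if yaw is None else round(-((yaw-cy+np.pi/2)%np.pi-np.pi/2),3),"tilt",R.as_matrix()[:,2].round(3), "q7",st["q"][6].round(2))
def blobs(s,z=0.016,x0=340,y0=172,x1=452,y1=272):
    im=s["image"].astype(int); m=((im.min(2)>125)&(im.max(2)-im.min(2)<30)).astype(np.uint8)
    M=np.zeros_like(m); M[y0:y1,x0:x1]=m[y0:y1,x0:x1]
    n,L,S,C=cv2.connectedComponentsWithStats(M)
    for i in range(1,n):
        if S[i,4]<25: continue
        ys,xs=np.nonzero(L==i); P=np.array([w(s,a,b,z)[:2] for a,b in zip(xs,ys)])
        c,(ww,hh),a=cv2.minAreaRect((P*1000).astype(np.float32))
        ev,V=np.linalg.eigh(np.cov(P.T)); v=V[:,1]
        print("px",C[i].round(1),S[i,4],"world",P.mean(0).round(4),"rect c",np.round(c,1),round(ww),round(hh),"long-axis yaw",np.arctan2(v[1],v[0]).round(3))
E
python3 - <<'E'
from h import *
s=snap("top"); blobs(s); a=s["image"][170:275,340:455,::-1]; b=s["image"][135:255,210:345,::-1]
crop(s,"mat1",340,170,455,275,5); crop(s,"cup1",205,130,345,260,5)
for nm,u,v,z in [("mat TL",344,175,.004),("mat BR",449,269,.004),("slab TL",272,177,.02),("slab BR",340,248,.02)]: print(nm,w(s,u,v,z).round(4))
E
```

```text
px [361.4 198.2] 211 world [ 0.5753 -0.2393] rect c [ 575.6 -239.8] 29 60 long-axis yaw 2.951
px [391.2 197.6] 182 world [ 0.5776 -0.3234] rect c [ 577.8 -323.4] 24 62 long-axis yaw 3.033
px [424.3 241.7] 189 world [ 0.4542 -0.4142] rect c [ 454.3 -414. ] 24 61 long-axis yaw 2.958
mat TL [ 0.6436 -0.1905  0.004 ]
mat BR [ 0.3792 -0.4843  0.004 ]
slab TL [0.6335 0.0143 0.02  ]
slab BR [ 0.435 -0.179  0.02 ]
```

View pics/mat1.png

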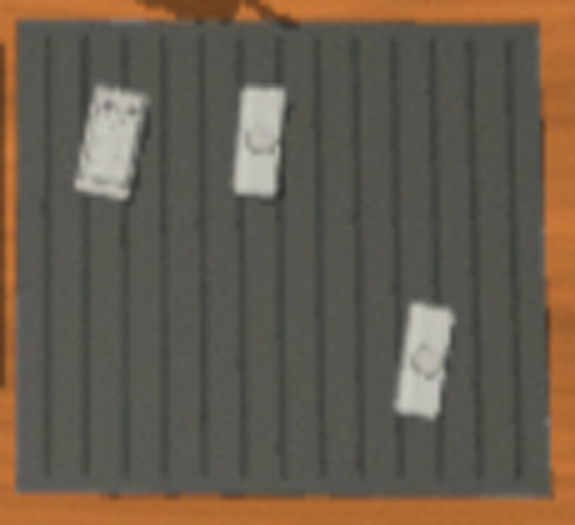

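View pics/cup1.png

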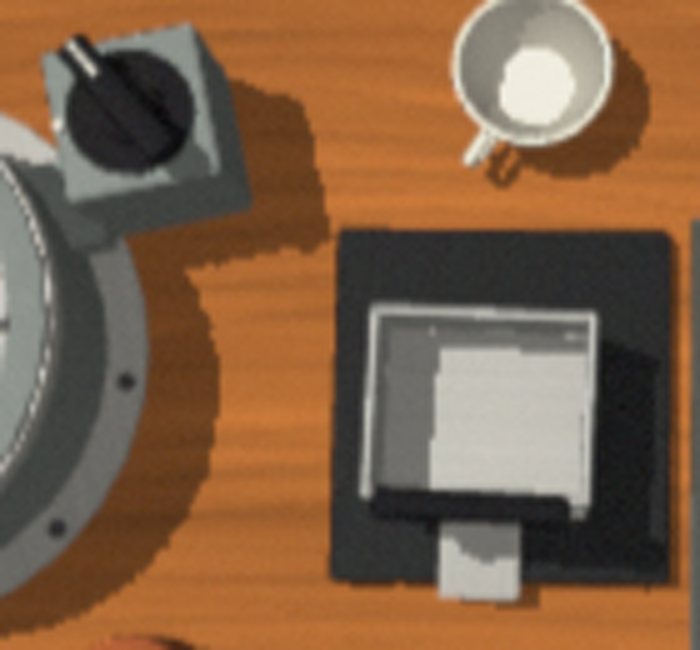

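Confirmed: one owl plaque and two silver scroll weights on the mat. The isolator's white mark is up-left at px (222,142), and the cup handle lies along (279–319, 231). Next I'll convert the cup, isolator and drum to world positions.

```bash
python3 - <<'E'
from h import *
s=snap("top")
f=lambda x,y,z:w(s,205+x/5,130+y/5,z)[:2]
rim=[f(372,306,.102),f(597,314,.102),f(590,512,.102),f(363,495,.102)]
print("rim",np.round(rim,4).tolist(),"c",np.mean(rim,0).round(4))
h=[f(371,505,.148),f(572,508,.148)]; print("handle",np.round(h,4).tolist(),np.mean(h,0))
ped=[f(44,62,.112),f(192,26,.112),f(220,175,.112),f(72,205,.112)]; print("ped",np.round(ped,4).tolist(),np.mean(ped,0))
d=ped[0]-ped[1];d2=ped[3]-ped[2];d3=ped[0]-ped[3];d4=ped[1]-ped[2];print([np.degrees(np.arctan2(e[1],e[0])).round(1) for e in(d,d2,d3,d4)],[np.linalg.norm(e).round(3) for e in (d,d2,d3,d4)])
b=[f(76,45,.149),f(178,150,.149)];print("bar",np.round(b,4).tolist(),np.mean(b,0),np.degrees(np.arctan2(*(b[0]-b[1])[::-1])))
# drum outer rim: grid search of circle projected onto edges
g=cv2.GaussianBlur(cv2.cvtColor(s["image"],cv2.COLOR_RGB2GRAY),(3,3),0)
gx,gy=cv2.Sobel(g,cv2.CV_32F,1,0),cv2.Sobel(g,cv2.CV_32F,0,1); E=np.hypot(gx,gy)
th=np.linspace(0,2*np.pi,180,endpoint=False); best=[]
c0=w(s,163,195,.15)
for dx in np.arange(-.03,.031,.002):
  for dy in np.arange(-.03,.031,.002):
    sc=0
    for R_ in(.115,.135):
      P=np.c_[c0[0]+dx+R_*np.cos(th),c0[1]+dy+R_*np.sin(th),0*th+.15]
      q=np.array([px(s,p) for p in P]).astype(np.float32)
      sc+=cv2.remap(E,q[:,:1],q[:,1:],1).mean()
    best.append((sc,c0[0]+dx,c0[1]+dy))
best.sort();print("drum",np.round(best[-4:],4).tolist())
crop(s,"drum1",95,130,260,262,4)
E
```

```text
rim [[0.5815, -0.0159], [0.5781, -0.1346], [0.474, -0.1317], [0.4819, -0.0133]] c [ 0.5289 -0.0739]
handle [[0.4744, -0.0222], [0.4737, -0.1228]] [ 0.47407205 -0.07251633]
ped [[0.7094, 0.1597], [0.7296, 0.0818], [0.6491, 0.0646], [0.6325, 0.1419]] [0.68017497 0.11199945]
[np.float64(104.5), np.float64(102.1), np.float64(13.0), np.float64(12.1)] [np.float64(0.08), np.float64(0.079), np.float64(0.079), np.float64(0.082)]
bar [[0.7091, 0.1341], [0.6546, 0.08]] [0.6818525  0.10703903] 44.77804458113871
drum [[248.8666, 0.5668, 0.2789], [250.7027, 0.5648, 0.2789], [256.9911, 0.5668, 0.2809], [256.9999, 0.5648, 0.2809]]
```

View pics/drum1.png

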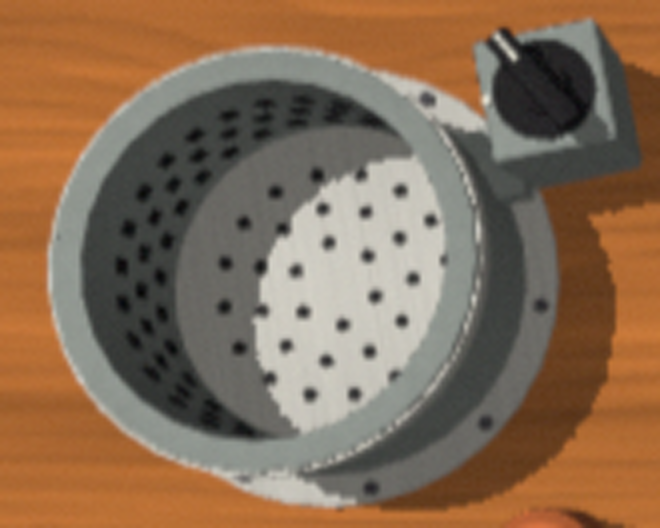

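```bash
python3 -c "
from h import *
rel([.43,-.24,.27]); rel([.683,.112,.27],np.radians(-47))"
```

```text
shift [-0.2745 -0.3463 -0.0235] yaw now -1.289 wz None tilt [-0.     0.001 -1.   ] q7 -0.22
shift [-0.5423 -0.6872 -0.0232] yaw now -1.289 wz -0.469 tilt [-0.     0.001 -1.   ] q7 -0.22
```

```bash
python3 -m pendant '[[[0,0,0],[-0.03,-0.04,-0.024],0.55],[[0,0,0],[-0.06,-0.076,-0.024],0.55],[[0,0,0],[-0.274,-0.346,-0.024],0.55],[[0,0,0],[-0.274,-0.346,-0.024],0.55],[[0,0,0],[-0.274,-0.346,-0.024],0.55],[[0,0,0],[-0.274,-0.346,-0.024],0.55],[[0,0,0],[-0.274,-0.346,-0.024],0.55],[[0,0,0],[-0.274,-0.346,-0.024],0.55],[[0,0,0],[-0.274,-0.346,-0.024],0.55],[[0,0,0],[-0.274,-0.346,-0.024],0.55]]' 40
python3 -m pendant '[[[0,0,-0.47],[-0.268,-0.341,0],0.55],[[0,0,-0.47],[-0.268,-0.341,0],0.55],[[0,0,-0.47],[-0.268,-0.341,0],0.55],[[0,0,-0.47],[-0.268,-0.341,0],0.55],[[0,0,-0.47],[-0.268,-0.341,0],0.55],[[0,0,-0.47],[-0.268,-0.341,0],0.55],[[0,0,-0.47],[-0.268,-0.341,0],0.55],[[0,0,-0.47],[-0.268,-0.341,0],0.55],[[0,0,-0.47],[-0.268,-0.341,0],0.55],[[0,0,-0.47],[-0.268,-0.341,0],0.55]]'
python3 -c "
from h import *
rel([.683,.112,.27],np.radians(-47)); print(r.get_state()['clock'])"
```

```text
clock: 1.2
tool_pos: [0.4348, -0.2338, 0.271]
eef_rot: [0.803, -0.596, 0.0, -0.003]
contact_force: [0.8, 0.5, 0.9]
opening: 0.547
clock: 2.2
tool_pos: [0.684, 0.1173, 0.2697]
eef_rot: [0.919, -0.395, -0.001, -0.002]
contact_force: [-0.6, -0.4, -0.3]
opening: 0.55
shift [ 0.0032  0.0044 -0.0004] yaw now -0.813 wz 0.008 tilt [ 0.     0.004 -1.   ] q7 -1.21
2.2
```

```bash
python3 -m pendant '[[[0,0,0],[0.003,0.004,0.05],0.55],[[0,0,0],[0.003,0.004,0.10],0.55],[[0,0,0],[0.003,0.004,0.125],0.55],[[0,0,0],[0.003,0.004,0.142],0.55],[[0,0,0],[0.003,0.004,0.142],0.55],[[0,0,0],[0.003,0.004,0.142],0.0],[[0,0,0],[0.003,0.004,0.142],0.0],[[0,0,0],[0.003,0.004,0.142],0.0],[[0,0,0],[0.003,0.004,0.142],0.0],[[0,0,0],[0.003,0.004,0.142],0.0]]' 20
python3 -c "
from h import *
rel([.683,.112,.128]); print(r.get_state()['moment'])"
```

```text
clock: 3.2
tool_pos: [0.6772, 0.109, 0.1282]
eef_rot: [0.918, -0.397, -0.005, 0.001]
contact_force: [-9.3, 4.2, -4.9]
opening: 0.365
shift [ 0.0018 -0.0063  0.0002] yaw now -0.816 wz None tilt [-0.01   0.002 -1.   ] q7 -1.25
[0.86675331 1.73666446 0.13264587]
```

```bash
python3 -m pendant '[[[0,0,0],[0,0,0],0],[[0,0,0],[0,0,0],0],[[0,0,0],[0,0,0],0]]'
python3 - <<'E'
from h import *
s=snap("top"); crop(s,"iso1",190,100,280,200,6); print(r.get_state()['moment'])
E
```

```text
clock: 3.5
tool_pos: [0.6772, 0.1091, 0.1282]
eef_rot: [0.918, -0.397, -0.005, 0.001]
contact_force: [-8.1, 5.0, -4.6]
opening: 0.367
[0.93485746 1.72801782 0.10238084]
```

View pics/iso1.png

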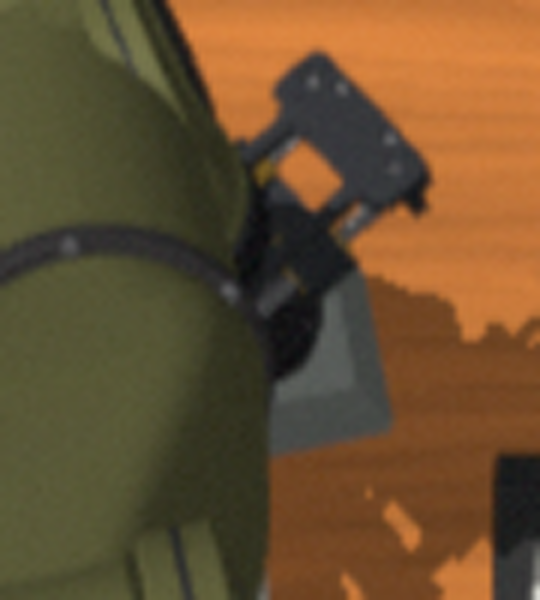

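The jaws stalled at 32 mm instead of 18, so the tips may be on the black boss under the bar. I'll open, rise 8 mm and re-grip.

```bash
python3 -m pendant '[[[0,0,0],[0,0,0],0.6],[[0,0,0],[0,0,0],0.6],[[0,0,0],[0,0,0],0.6],[[0,0,0],[0,0,-0.008],0.6],[[0,0,0],[0,0,-0.008],0.6],[[0,0,0],[0,0,-0.008],0.6]]' 20
python3 -c "
from h import *
rel([.683,.112,.128]); print(r.get_state()['moment'])"
python3 -m pendant '[[[0,0,0],[0,0,0],0],[[0,0,0],[0,0,0],0],[[0,0,0],[0,0,0],0],[[0,0,0],[0,0,0],0],[[0,0,0],[0,0,0],0],[[0,0,0],[0,0,0],0],[[0,0,0],[0,0,0],0]]'
python3 -c "
from h import *
rel([.683,.112,.128]); print(r.get_state()['moment'])"
```

```text
clock: 4.15
tool_pos: [0.6829, 0.1062, 0.1376]
eef_rot: [0.917, -0.398, 0.001, -0.0]
contact_force: [-0.6, -0.7, -0.1]
opening: 0.599
shift [-0.0041 -0.004   0.0096] yaw now -0.819 wz None tilt [ 0.002  0.    -1.   ] q7 -1.25
[-0.05030227 -0.02299558  0.02697883]
clock: 4.85
tool_pos: [0.6784, 0.1104, 0.1364]
eef_rot: [0.918, -0.397, -0.004, -0.0]
contact_force: [-7.3, 4.8, 4.6]
opening: 0.203
shift [ 0.002  -0.0045  0.0084] yaw now -0.817 wz None tilt [-0.007  0.004 -1.   ] q7 -1.25
[ 1.00949564  1.65033111 -0.16388454]
```

```bash
python3 -m pendant '[[[0,0,0],[-0.006,-0.003,0],0],[[0,0,-0.13],[-0.006,-0.003,0],0],[[0,0,-0.26],[-0.006,-0.003,0],0],[[0,0,-0.39],[-0.006,-0.003,0],0],[[0,0,-0.52],[-0.006,-0.003,0],0],[[0,0,-0.65],[-0.006,-0.003,0],0],[[0,0,-0.78],[-0.006,-0.003,0],0],[[0,0,-0.91],[-0.006,-0.003,0],0],[[0,0,-1.02],[-0.006,-0.003,0],0],[[0,0,-1.06],[-0.006,-0.003,0],0]]' 40
python3 -m pendant '[[[0,0,0],[0,0,0],0],[[0,0,0],[0,0,0],0]]'
python3 -c "
from h import *
rel([.68,.11,.128],np.radians(13)); print(r.get_state()['moment'])"
```

```text
clock: 5.85
tool_pos: [0.6836, 0.1088, 0.1363]
eef_rot: [0.993, 0.12, 0.003, 0.002]
contact_force: [8.0, -4.2, -4.2]
opening: 0.201
clock: 6.05
tool_pos: [0.6836, 0.1088, 0.1363]
eef_rot: [0.993, 0.118, 0.003, 0.002]
contact_force: [7.4, -4.9, -4.7]
opening: 0.198
shift [-0.0032 -0.002   0.0083] yaw now 0.236 wz 0.009 tilt [ 0.005 -0.004 -1.   ] q7 -0.41
[-0.70423502 -1.46291628 -0.39927701]
```

Isolator is at the OFF stop (tool turned 60°). Release, rise, and go to the owl.

```bash
python3 -m pendant '[[[0,0,0],[0,0,0],0.55],[[0,0,0],[0,0,0],0.55],[[0,0,0],[0,0,0],0.55],[[0,0,0],[0,0,-0.05],0.55],[[0,0,0],[0,0,-0.1],0.55],[[0,0,0],[0,0,-0.135],0.55],[[0,0,0],[0,0,-0.135],0.55],[[0,0,0],[0,0,-0.135],0.55],[[0,0,0],[0,0,-0.135],0.55]]'
python3 - <<'E'
from h import *
rel([.575,-.240,.27],1.38)
rel([.575,-.240,.27],-1.76)
s=snap("top"); blobs(s); crop(s,"iso2",205,130,265,180,8)
E
```

```text
clock: 6.95
tool_pos: [0.6792, 0.1126, 0.2701]
eef_rot: [0.993, 0.121, -0.002, 0.0]
contact_force: [-0.1, 0.7, 0.2]
opening: 0.552
shift [-0.1856  0.3174  0.0008] yaw now 0.242 wz -1.138 tilt [-0.003 -0.001 -1.   ] q7 -0.33
shift [-0.1856  0.3174  0.0008] yaw now 0.242 wz -1.14 tilt [-0.003 -0.001 -1.   ] q7 -0.33
px [361.6 198. ] 234 world [ 0.5759 -0.2398] rect c [ 576.3 -240.1] 31 62 long-axis yaw 2.947
px [391.2 197.5] 190 world [ 0.5781 -0.3235] rect c [ 577.9 -323.4] 24 62 long-axis yaw 3.018
px [424.3 241.4] 203 world [ 0.4551 -0.4142] rect c [ 455.1 -414.1] 25 62 long-axis yaw 2.962
```

View pics/iso2.png

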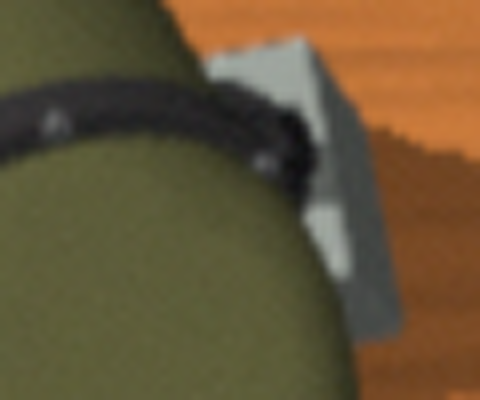

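```bash
python3 -m pendant '[[[0,0,-0.12],[-0.03,0.04,0],0.6],[[0,0,-1.14],[-0.186,0.317,0],0.6],[[0,0,-1.14],[-0.186,0.317,0],0.6],[[0,0,-1.14],[-0.186,0.317,0],0.6],[[0,0,-1.14],[-0.186,0.317,0],0.6],[[0,0,-1.14],[-0.186,0.317,0],0.6],[[0,0,-1.14],[-0.186,0.317,0],0.6],[[0,0,-1.14],[-0.186,0.317,0],0.6],[[0,0,-1.14],[-0.186,0.317,0],0.6],[[0,0,-1.14],[-0.186,0.317,0],0.6]]' 25
python3 -m pendant '[[[0,0,0],[0,0,0.05],0.6],[[0,0,0],[0,0,0.1],0.6],[[0,0,0],[0,0,0.1],0.6],[[0,0,0],[0,0,0.1],0.6]]'
python3 -c "
from h import *
rel([.576,-.2405,.014],1.38)
s=snap('top'); crop(s,'iso3',205,130,345,260,5)"
```

```text
clock: 8.0
tool_pos: [0.5749, -0.2384, 0.2707]
eef_rot: [0.771, 0.636, 0.0, -0.001]
contact_force: [0.7, 1.0, -0.7]
opening: 0.606
clock: 8.4
tool_pos: [0.5759, -0.2371, 0.1722]
eef_rot: [0.77, 0.638, 0.0, -0.001]
contact_force: [0.7, -0.3, 0.8]
opening: 0.598
shift [-0.0036  0.0008  0.1582] yaw now 1.383 wz 0.003 tilt [-0.     0.002 -1.   ] q7 1.02
```

View pics/iso3.png

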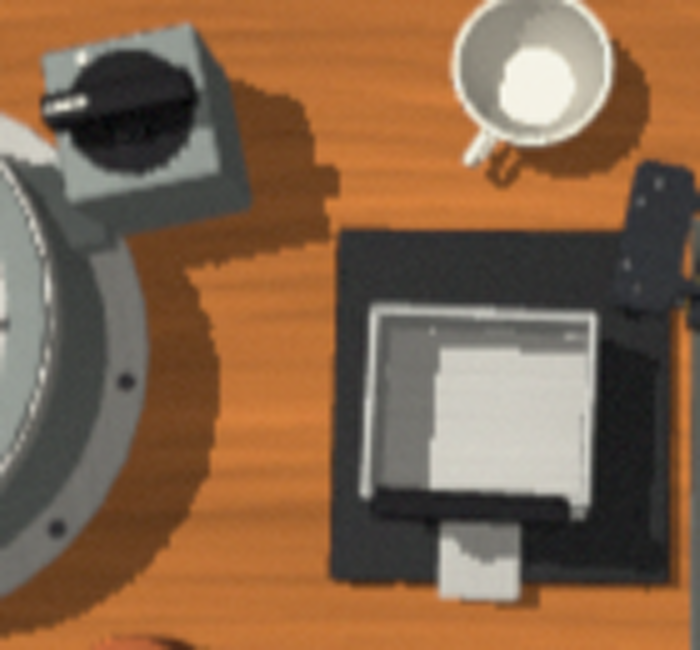

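Isolator OFF is confirmed: the bar lies along the dryer's y and the white end is at px (214,151). Descend on the owl and grip.

```bash
python3 -m pendant '[[[0,0,0],[-0.004,0,0.05],0.6],[[0,0,0],[-0.004,0,0.1],0.6],[[0,0,0],[-0.004,0,0.14],0.6],[[0,0,0],[-0.004,0,0.157],0.6],[[0,0,0],[-0.004,0,0.157],0.6],[[0,0,0],[-0.004,0,0.157],0],[[0,0,0],[-0.004,0,0.157],0],[[0,0,0],[-0.004,0,0.157],0],[[0,0,0],[-0.004,0,0.157],0],[[0,0,0],[-0.004,0,0.157],0]]' 25
python3 -m pendant '[[[0,0,0],[0,0,0],0],[[0,0,0],[0,0,0],0],[[0,0,0],[0,0,-0.05],0],[[0,0,0],[0,0,-0.1],0],[[0,0,0],[0,0,-0.15],0],[[0,0,0],[0,0,-0.18],0],[[0,0,0],[0,0,-0.18],0],[[0,0,0],[0,0,-0.18],0]]'
python3 -c "
from h import *
rel([.534,-.095,.19],1.553)"
```

```text
clock: 9.45
tool_pos: [0.5759, -0.2434, 0.0168]
eef_rot: [0.771, 0.637, 0.001, 0.001]
contact_force: [-1.0, 0.2, 7.7]
opening: 0.353
clock: 10.25
tool_pos: [0.5742, -0.2437, 0.1953]
eef_rot: [0.771, 0.637, -0.0, 0.001]
contact_force: [0.4, -0.2, -1.7]
opening: 0.361
shift [ 0.1384 -0.0676  0.0051] yaw now 1.381 wz -0.172 tilt [ 0.    -0.001 -1.   ] q7 1.06
```

```bash
python3 -m pendant '[[[0,0,-0.17],[0.05,-0.025,0.005],0],[[0,0,-0.17],[0.1,-0.05,0.005],0],[[0,0,-0.17],[0.145,-0.067,0.005],0],[[0,0,-0.17],[0.145,-0.067,0.005],0],[[0,0,-0.17],[0.145,-0.067,0.005],0],[[0,0,-0.17],[0.145,-0.067,0.005],0]]'
python3 -c "
from h import *
rel([.534,-.088,.068],1.553)"
```

```text
clock: 10.85
tool_pos: [0.5357, -0.0902, 0.1885]
eef_rot: [0.715, 0.7, -0.001, -0.0]
contact_force: [-0.6, -0.4, -1.2]
opening: 0.361
shift [ 0.0023 -0.0015  0.1205] yaw now 1.549 wz -0.004 tilt [-0.002 -0.002 -1.   ] q7 0.85
```

```bash
python3 -m pendant '[[[0,0,0],[0.002,0,0.04],0],[[0,0,0],[0.002,0,0.08],0],[[0,0,0],[0.002,0,0.11],0],[[0,0,0],[0.002,0,0.121],0],[[0,0,0],[0.002,0,0.121],0],[[0,0,0],[0.002,0,0.121],0.46],[[0,0,0],[0.002,0,0.121],0.46],[[0,0,0],[0.002,0,0.121],0.46]]'
python3 -m pendant '[[[0,0,0],[0,0,-0.04],0.46],[[0,0,0],[0,0,-0.08],0.46],[[0,0,0],[0,0,-0.13],0.46],[[0,0,0],[0,0,-0.13],0.46],[[0,0,0],[0,0,-0.13],0.46]]'
python3 -c "
from h import *
s=snap('top');blobs(s,z=.014)
rel([.578,-.3235,.18],1.571-.115)"
```

```text
clock: 11.65
tool_pos: [0.5371, -0.0864, 0.0701]
eef_rot: [0.714, 0.7, 0.001, 0.001]
contact_force: [-0.3, -0.0, -0.4]
opening: 0.456
clock: 12.15
tool_pos: [0.5368, -0.0865, 0.2004]
eef_rot: [0.714, 0.7, 0.001, 0.002]
contact_force: [-0.2, 0.1, -0.4]
opening: 0.46
px [391.2 197.5] 186 world [ 0.5782 -0.3238] rect c [ 578.  -323.8] 24 62 long-axis yaw 3.032
px [424.3 241.7] 196 world [ 0.4544 -0.4146] rect c [ 454.9 -414.5] 25 62 long-axis yaw 2.97
shift [-0.2358  0.0468  0.0193] yaw now 1.551 wz 0.095 tilt [ 0.    -0.001 -1.   ] q7 0.86
```

```bash
python3 -m pendant '[[[0,0,0.1],[-0.05,0.01,0.0],0.6],[[0,0,0.1],[-0.1,0.02,0.0],0.6],[[0,0,0.1],[-0.15,0.03,0.0],0.6],[[0,0,0.1],[-0.2,0.04,0.0],0.6],[[0,0,0.1],[-0.236,0.047,0.06],0.6],[[0,0,0.1],[-0.236,0.047,0.1],0.6],[[0,0,0.1],[-0.236,0.047,0.13],0.6],[[0,0,0.1],[-0.236,0.047,0.13],0.6],[[0,0,0.1],[-0.236,0.047,0.13],0.6]]'
python3 -c "
from h import *
rel([.578,-.3238,.015],1.571-.115)"
```

```text
clock: 13.1
tool_pos: [0.578, -0.3221, 0.068]
eef_rot: [0.748, 0.664, -0.0, -0.001]
contact_force: [-0.2, -0.3, 1.4]
opening: 0.6
shift [-0.0018  0.0003  0.053 ] yaw now 1.452 wz -0.004 tilt [-0.002  0.002 -1.   ] q7 1.18
```

```bash
python3 -m pendant '[[[0,0,0],[-0.002,0,0.04],0.6],[[0,0,0],[-0.002,0,0.053],0.6],[[0,0,0],[-0.002,0,0.053],0.6],[[0,0,0],[-0.002,0,0.053],0],[[0,0,0],[-0.002,0,0.053],0],[[0,0,0],[-0.002,0,0.053],0],[[0,0,0],[-0.002,0,0.053],0],[[0,0,0],[-0.002,0,0.053],0],[[0,0,0],[-0.002,0,0.053],0],[[0,0,0],[-0.002,0,0.053],0]]'
python3 -m pendant '[[[0,0,0],[0,0,-0.05],0],[[0,0,0],[0,0,-0.1],0],[[0,0,0],[0,0,-0.15],0],[[0,0,0],[0,0,-0.18],0],[[0,0,0],[0,0,-0.18],0]]'
python3 -c "
from h import *
rel([.534,-.054,.19],1.553)"
```

```text
clock: 14.1
tool_pos: [0.5788, -0.3253, 0.0169]
eef_rot: [0.748, 0.663, 0.0, 0.001]
contact_force: [-1.6, 0.2, 5.9]
opening: 0.282
clock: 14.6
tool_pos: [0.581, -0.3253, 0.201]
eef_rot: [0.748, 0.663, 0.002, 0.004]
contact_force: [0.7, 0.8, -0.6]
opening: 0.281
shift [ 0.2638 -0.0792  0.0099] yaw now 1.451 wz -0.102 tilt [ 0.008 -0.003 -1.   ] q7 1.29
```

```bash
python3 -m pendant '[[[0,0,-0.1],[0.05,-0.015,0],0],[[0,0,-0.1],[0.1,-0.03,0],0],[[0,0,-0.1],[0.15,-0.045,0],0],[[0,0,-0.1],[0.2,-0.06,0],0],[[0,0,-0.1],[0.25,-0.075,0],0],[[0,0,-0.1],[0.261,-0.078,0],0],[[0,0,-0.1],[0.261,-0.078,0],0],[[0,0,-0.1],[0.261,-0.078,0],0],[[0,0,-0.1],[0.261,-0.078,0],0]]'
python3 -c "
from h import *
rel([.534,-.057,.08],1.553)"
```

```text
clock: 15.5
tool_pos: [0.5317, -0.0588, 0.1948]
eef_rot: [0.715, 0.699, -0.001, -0.0]
contact_force: [0.7, 0.4, -1.6]
opening: 0.279
shift [0.002  0.0024 0.1148] yaw now 1.548 wz -0.005 tilt [-0.002 -0.001 -1.   ] q7 0.8
```

```bash
python3 -m pendant '[[[0,0,0],[0.002,-0.002,0.04],0],[[0,0,0],[0.002,-0.002,0.08],0],[[0,0,0],[0.002,-0.002,0.105],0],[[0,0,0],[0.002,-0.002,0.115],0],[[0,0,0],[0.002,-0.002,0.115],0],[[0,0,0],[0.002,-0.002,0.115],0.38],[[0,0,0],[0.002,-0.002,0.115],0.38],[[0,0,0],[0.002,-0.002,0.115],0.38]]'
python3 -m pendant '[[[0,0,0],[0,0,-0.04],0.38],[[0,0,0],[0,0,-0.08],0.38],[[0,0,0],[0,0,-0.12],0.38],[[0,0,0],[0,0,-0.12],0.38],[[0,0,0],[0,0,-0.12],0.38]]'
python3 -c "
from h import *
s=snap('top');blobs(s,z=.014)
rel([.4547,-.4145,.18],1.571-.18)"
```

```text
clock: 16.3
tool_pos: [0.5309, -0.0547, 0.082]
eef_rot: [0.714, 0.7, 0.001, 0.001]
contact_force: [-0.0, -0.8, 0.0]
opening: 0.379
clock: 16.8
tool_pos: [0.5305, -0.0549, 0.202]
eef_rot: [0.714, 0.7, 0.001, 0.001]
contact_force: [0.2, 0.3, -1.4]
opening: 0.38
px [424.3 241.6] 197 world [ 0.4546 -0.4146] rect c [ 455.2 -414.6] 25 63 long-axis yaw 2.974
shift [-0.3608 -0.0678  0.0211] yaw now 1.551 wz 0.16 tilt [ 0.    -0.001 -1.   ] q7 0.8
```

```bash
python3 -m pendant '[[[0,0,0.16],[-0.05,-0.01,0.0],0.6],[[0,0,0.16],[-0.1,-0.02,0.0],0.6],[[0,0,0.16],[-0.15,-0.03,0.0],0.6],[[0,0,0.16],[-0.2,-0.04,0.0],0.6],[[0,0,0.16],[-0.25,-0.05,0],0.6],[[0,0,0.16],[-0.361,-0.068,0],0.6],[[0,0,0.16],[-0.361,-0.068,0.04],0.6],[[0,0,0.16],[-0.361,-0.068,0.08],0.6],[[0,0,0.16],[-0.361,-0.068,0.13],0.6],[[0,0,0.16],[-0.361,-0.068,0.13],0.6]]'
python3 -c "
from h import *
rel([.455,-.4146,.015],1.571-.175)"
```

```text
clock: 17.85
tool_pos: [0.4494, -0.4133, 0.0638]
eef_rot: [0.768, 0.64, -0.002, -0.006]
contact_force: [-1.4, -0.4, 0.4]
opening: 0.599
shift [-0.0004  0.0063  0.0487] yaw now 1.39 wz -0.006 tilt [-0.011  0.006 -1.   ] q7 1.25
```

```bash
python3 -m pendant '[[[0,0,0],[0,0,0.0],0.6],[[0,0,0],[0,0,0.04],0.6],[[0,0,0],[0,0,0.055],0.6],[[0,0,0],[0,0,0.055],0.6],[[0,0,0],[0,0,0.055],0],[[0,0,0],[0,0,0.055],0],[[0,0,0],[0,0,0.055],0],[[0,0,0],[0,0,0.055],0],[[0,0,0],[0,0,0.055],0],[[0,0,0],[0,0,0.055],0]]'
python3 -m pendant '[[[0,0,0],[0,0,0],0],[[0,0,0],[0,0,-0.05],0],[[0,0,0],[0,0,-0.1],0],[[0,0,0],[0,0,-0.15],0],[[0,0,0],[0,0,-0.18],0],[[0,0,0],[0,0,-0.18],0]]'
python3 -c "
from h import *
rel([.534,-.072,.2],1.553)"
```

```text
clock: 18.85
tool_pos: [0.4554, -0.4147, 0.0168]
eef_rot: [0.768, 0.641, 0.0, 0.001]
contact_force: [-0.9, 0.5, 7.0]
opening: 0.281
clock: 19.45
tool_pos: [0.4574, -0.415, 0.2006]
eef_rot: [0.768, 0.641, 0.001, 0.004]
contact_force: [-0.3, 0.2, -0.6]
opening: 0.283
shift [ 0.3512  0.0139 -0.0004] yaw now 1.391 wz -0.162 tilt [ 0.007 -0.004 -1.   ] q7 1.39
```

```bash
python3 -m pendant '[[[0,0,-0.16],[0.05,0,0],0],[[0,0,-0.16],[0.1,0,0],0],[[0,0,-0.16],[0.15,0.005,0],0],[[0,0,-0.16],[0.2,0.01,0],0],[[0,0,-0.16],[0.25,0.013,0],0],[[0,0,-0.16],[0.3,0.013,0],0],[[0,0,-0.16],[0.351,0.013,0],0],[[0,0,-0.16],[0.351,0.013,0],0],[[0,0,-0.16],[0.351,0.013,0],0],[[0,0,-0.16],[0.351,0.013,0],0]]'
python3 -c "
from h import *
rel([.534,-.072,.10],1.553)"
```

```text
clock: 20.45
tool_pos: [0.5295, -0.0731, 0.1946]
eef_rot: [0.715, 0.699, -0.001, -0.0]
contact_force: [-0.2, -0.9, -1.3]
opening: 0.279
shift [0.0013 0.0047 0.0946] yaw now 1.549 wz -0.004 tilt [-0.002 -0.002 -1.   ] q7 0.83
```

```bash
python3 -m pendant '[[[0,0,0],[0.001,0.003,0.04],0],[[0,0,0],[0.001,0.003,0.08],0],[[0,0,0],[0.001,0.003,0.1],0],[[0,0,0],[0.001,0.003,0.1],0],[[0,0,0],[0.001,0.003,0.1],0.4],[[0,0,0],[0.001,0.003,0.1],0.4],[[0,0,0],[0.001,0.003,0.1],0.4]]'
python3 -m pendant '[[[0,0,0],[0,0,-0.04],0.5],[[0,0,0],[0,0,-0.08],0.5],[[0,0,0],[0,0,-0.13],0.5],[[0,0,0],[-0.06,-0.05,-0.13],0.5],[[0,0,0],[-0.12,-0.1,-0.13],0.5],[[0,0,0],[-0.2,-0.1,-0.13],0.5],[[0,0,0],[-0.2,-0.1,-0.13],0.5],[[0,0,0],[-0.2,-0.1,-0.13],0.5]]'
python3 -c "
from h import *
s=snap('top');blobs(s,z=.014)
crop(s,'load1',265,165,355,260,6)
S=snap('side'); crop(S,'load1s',255,160,365,340,4)
rel([.473,-.0725,.24],0)"
```

```text
clock: 21.15
tool_pos: [0.5343, -0.0706, 0.0971]
eef_rot: [0.714, 0.7, 0.001, 0.001]
contact_force: [0.2, 0.3, -0.0]
opening: 0.398
clock: 21.95
tool_pos: [0.4273, -0.2728, 0.2263]
eef_rot: [0.716, 0.698, -0.001, 0.001]
contact_force: [-0.1, 0.1, 0.3]
opening: 0.502
shift [ 0.2022  0.04   -0.0149] yaw now 1.542 wz 1.542 tilt [-0.001 -0.003 -1.   ] q7 1.25
```

View pics/load1.png

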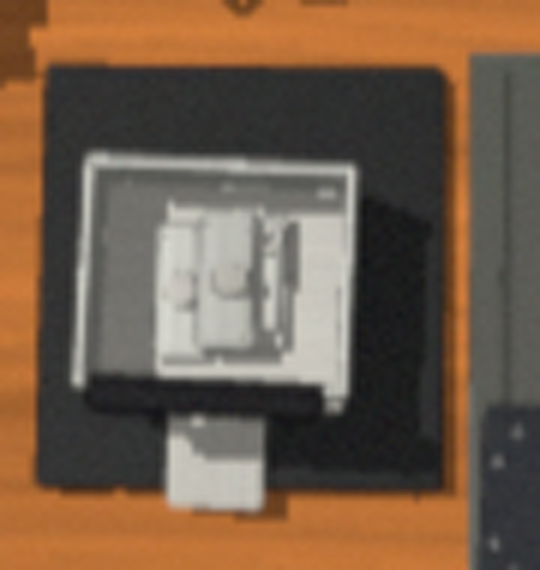

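All three castings are in the cup below the rim (px about (296–313, 199–225)), and the mat is empty. Now to the handle.

```bash
python3 -m pendant '[[[0,0,0.14],[0.02,0.004,0],0.5],[[0,0,0.28],[0.04,0.008,0],0.5],[[0,0,0.42],[0.06,0.012,0],0.5],[[0,0,0.56],[0.08,0.016,0],0.5],[[0,0,0.7],[0.1,0.02,0],0.5],[[0,0,0.84],[0.12,0.024,0],0.5],[[0,0,0.98],[0.14,0.028,0],0.5],[[0,0,1.12],[0.16,0.032,0],0.5],[[0,0,1.26],[0.18,0.036,0],0.5],[[0,0,1.4],[0.2,0.04,0],0.5]]' 60
python3 -m pendant '[[[0,0,0.14],[0,0,0],0.5],[[0,0,0.155],[0,0,0],0.5],[[0,0,0.155],[0,0,0],0.5],[[0,0,0.155],[0,0,0],0.5]]'
python3 -c "
from h import *
rel([.474,-.0725,.126],-.017)"
```

```text
clock: 23.05
tool_pos: [0.4738, -0.0668, 0.2267]
eef_rot: [0.997, 0.074, 0.001, -0.0]
contact_force: [-0.6, -0.2, -0.2]
opening: 0.501
clock: 23.45
tool_pos: [0.4733, -0.0692, 0.2259]
eef_rot: [1.0, -0.001, 0.0, 0.0]
contact_force: [-0.7, -0.7, -0.1]
opening: 0.497
shift [0.0006 0.0033 0.0999] yaw now -0.002 wz 0.015 tilt [ 0. -0. -1.] q7 -0.4
```

```bash
python3 -m pendant '[[[0,0,0.01],[0,0.003,0.04],0.5],[[0,0,0.01],[0,0.003,0.08],0.5],[[0,0,0.01],[0,0.003,0.1],0.5],[[0,0,0.01],[0,0.003,0.1],0.5],[[0,0,0.01],[0,0.003,0.1],0],[[0,0,0.01],[0,0.003,0.1],0],[[0,0,0.01],[0,0.003,0.1],0],[[0,0,0.01],[0,0.003,0.1],0],[[0,0,0.01],[0,0.003,0.1],0],[[0,0,0.01],[0,0.003,0.1],0]]' 60
python3 -m pendant '[[[0,0,0],[0,0,0],0],[[0,0,0],[0,0,0],0],[[0,0,0],[0,0,0],0]]'
python3 -c "
from h import *
rel([.474,-.0725,.126],-.017)"
```

```text
clock: 24.45
tool_pos: [0.4743, -0.0723, 0.1267]
eef_rot: [1.0, -0.007, 0.001, 0.0]
contact_force: [0.3, -1.1, 7.2]
opening: 0.178
clock: 24.75
tool_pos: [0.4743, -0.0723, 0.1267]
eef_rot: [1.0, -0.007, 0.001, 0.0]
contact_force: [0.5, -0.2, 6.9]
opening: 0.175
shift [-0.0003  0.0002  0.0007] yaw now -0.015 wz 0.002 tilt [ 0.002 -0.    -1.   ] q7 -0.55
```

```bash
python3 -m pendant '[[[0,0,0],[0,0,-0.01],0],[[0,0,0],[0,0,-0.02],0],[[0,0,0],[0,0,-0.03],0],[[0,0,0],[0,0,-0.045],0],[[0,0,0],[0,0,-0.065],0],[[0,0,0],[0,0,-0.09],0],[[0,0,0],[0,0,-0.12],0],[[0,0,0],[0,0,-0.15],0],[[0,0,0],[0,0,-0.17],0],[[0,0,0],[0,0,-0.175],0]]'
python3 - <<'E'
from h import *
rel([.468,.279,.30],-.017);print(r.get_state()['moment'])
S=snap('side'); crop(S,'lift',240,90,400,260,4)
E
```

```text
clock: 25.75
tool_pos: [0.474, -0.072, 0.3031]
eef_rot: [1.0, -0.007, 0.002, 0.0]
contact_force: [-0.8, 0.3, -6.7]
opening: 0.175
shift [-0.0109 -0.3509  0.0029] yaw now -0.014 wz 0.003 tilt [ 0.004 -0.    -1.   ] q7 -0.31
[0.0176002  0.07463283 0.03563036]
```

View pics/lift.png

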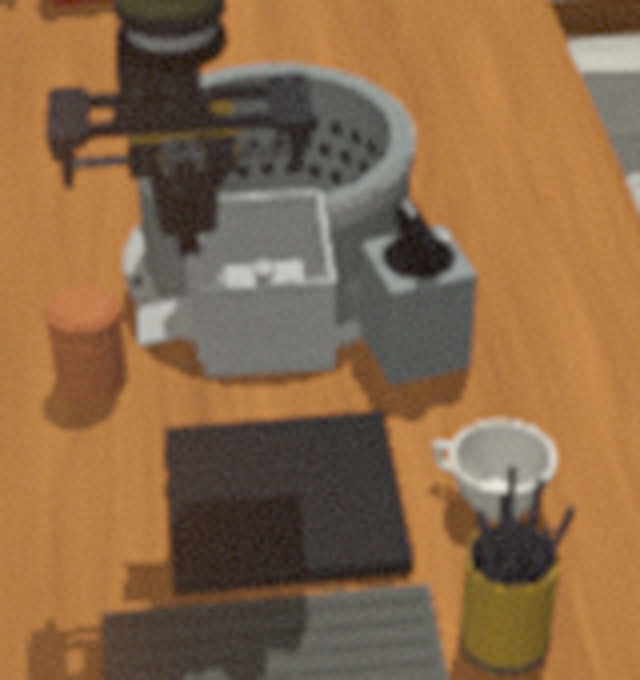

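The cup hangs level and the castings are inside. Carry it over the drum.

```bash
python3 -m pendant '[[[0,0,0],[0,-0.01,0],0],[[0,0,0],[0,-0.03,0],0],[[0,0,0],[0,-0.06,0],0],[[0,0,0],[0,-0.09,0],0],[[0,0,0],[0,-0.12,0],0],[[0,0,0],[0,-0.15,0],0],[[0,0,0],[0,-0.175,0],0],[[0,0,0],[0,-0.195,0],0],[[0,0,0],[0,-0.205,0],0],[[0,0,0],[0,-0.205,0],0]]'
python3 -m pendant '[[[0,0,0],[0,-0.01,0],0],[[0,0,0],[-0.002,-0.03,0],0],[[0,0,0],[-0.004,-0.055,0],0],[[0,0,0],[-0.006,-0.08,0],0],[[0,0,0],[-0.008,-0.105,0],0],[[0,0,0],[-0.008,-0.125,0],0],[[0,0,0],[-0.008,-0.14,0],0],[[0,0,0],[-0.008,-0.149,0],0],[[0,0,0],[-0.008,-0.149,0],0],[[0,0,0],[-0.008,-0.149,0],0]]'
python3 - <<'E'
from h import *
rel([.469,.282,.30],-.015)
s=snap('top'); crop(s,'over',80,110,280,270,4)
E
```

```text
clock: 26.8
tool_pos: [0.4753, 0.1348, 0.2998]
eef_rot: [1.0, -0.005, -0.001, -0.0]
contact_force: [0.1, -1.2, -5.5]
opening: 0.175
clock: 27.8
tool_pos: [0.4706, 0.2805, 0.3004]
eef_rot: [1.0, -0.008, -0.0, 0.001]
contact_force: [-0.4, -0.2, -5.9]
opening: 0.177
shift [-0.0016 -0.0014  0.0004] yaw now -0.015 wz -0.0 tilt [-0.    -0.002 -1.   ] q7 -0.98
```

View pics/over.png

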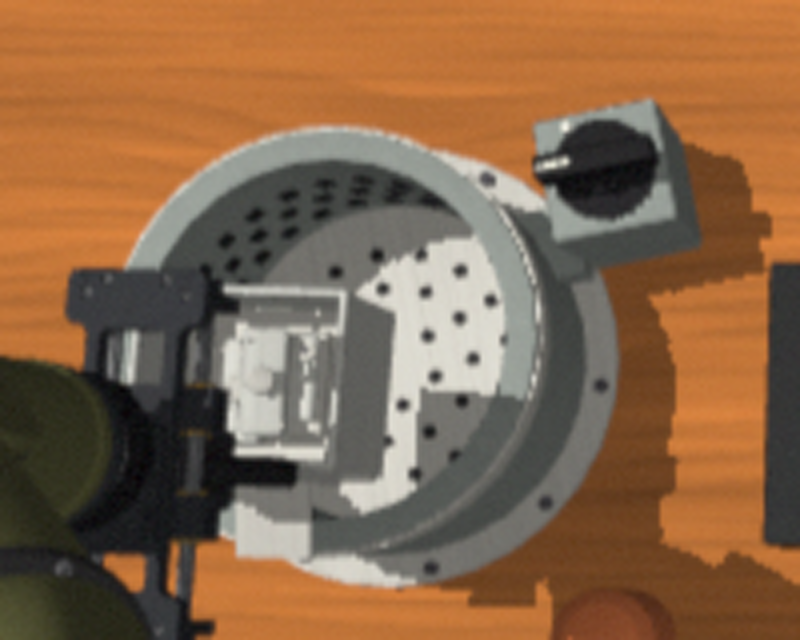

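```bash
python3 - <<'E'
from h import *
s=snap('top'); im=cv2.imread('pics/top0.png',0); g=cv2.GaussianBlur(im,(3,3),0)
E=np.hypot(cv2.Sobel(g,cv2.CV_32F,1,0),cv2.Sobel(g,cv2.CV_32F,0,1)); th=np.linspace(0,2*np.pi,180,endpoint=False)
R,t,K=np.array(s["R"]),np.array(s["t"]),np.array(s["mtx"])
for R_ in(.115,.135):
  b=[]
  for x in np.arange(.555,.577,.001):
    for y in np.arange(.268,.292,.001):
      P=np.c_[x+R_*np.cos(th),y+R_*np.sin(th),0*th+.15]@R.T+t; q=(P@K.T); q=(q[:,:2]/q[:,2:]).astype(np.float32)
      b.append((np.sqrt(cv2.remap(E,q[:,:1],q[:,1:],1)).mean(),x,y))
  b.sort(); print(R_,np.round(b[-5:],3).tolist())
E
```

```text
0.115 [[13.508, 0.565, 0.279], [13.516, 0.566, 0.279], [13.526, 0.566, 0.281], [13.619, 0.565, 0.28], [13.655, 0.566, 0.28]]
0.135 [[9.273, 0.562, 0.277], [9.282, 0.563, 0.275], [9.3, 0.561, 0.276], [9.331, 0.562, 0.275], [9.388, 0.562, 0.276]]
```

```bash
python3 -m pendant '[[[0,0,0],[-0.002,0,0.01],0],[[0,0,0],[-0.002,0,0.025],0],[[0,0,0],[-0.002,0,0.038],0],[[0,0,0],[-0.002,0,0.045],0],[[0,0,0],[-0.002,0,0.05],0],[[0,0,0],[-0.002,0,0.05],0]]'
python3 -c "
from h import *
rel([.4685,.280,.213],-.015)"
```

```text
clock: 28.5
tool_pos: [0.4685, 0.2816, 0.2505]
eef_rot: [1.0, -0.007, -0.0, 0.0]
contact_force: [0.0, -0.9, -0.9]
opening: 0.176
shift [0.0001 0.0016 0.0375] yaw now -0.014 wz 0.001 tilt [-0.    -0.001 -1.   ] q7 -1.03
```

```bash
python3 -m pendant '[[[0,0,0],[0,0.001,0.008],0],[[0,0,0],[0,0.001,0.016],0],[[0,0,0],[0,0.001,0.024],0],[[0,0,0],[0,0.001,0.032],0],[[0,0,0],[0,0.001,0.038],0],[[0,0,0],[0,0.001,0.042],0],[[0,0,0],[0,0.001,0.042],0],[[0,0,0],[0,0.001,0.042],0],[[0,0,0],[0,0.001,0.042],0],[[0,0,0],[0,0.001,0.042],0]]'
python3 - <<'E'
from h import *
rel([.4685,.280,.213],-.015)
s=snap('top'); S=snap('side')
a=cv2.resize(s["image"][110:260,90:240],(600,600),interpolation=2); b=cv2.resize(S["image"][70:220,240:390],(600,600),interpolation=2)
cv2.imwrite('pics/drop1.png',cv2.resize(np.hstack([a,b])[:,:,::-1],(800,400)))
E
```

```text
clock: 29.5
tool_pos: [0.4734, 0.2826, 0.2107]
eef_rot: [1.0, -0.008, 0.005, -0.003]
contact_force: [6.6, -2.0, 4.9]
opening: 0.177
shift [-0.0049  0.0027 -0.0024] yaw now -0.016 wz -0.001 tilt [ 0.01   0.005 -1.   ] q7 -1.07
```

View pics/drop1.png

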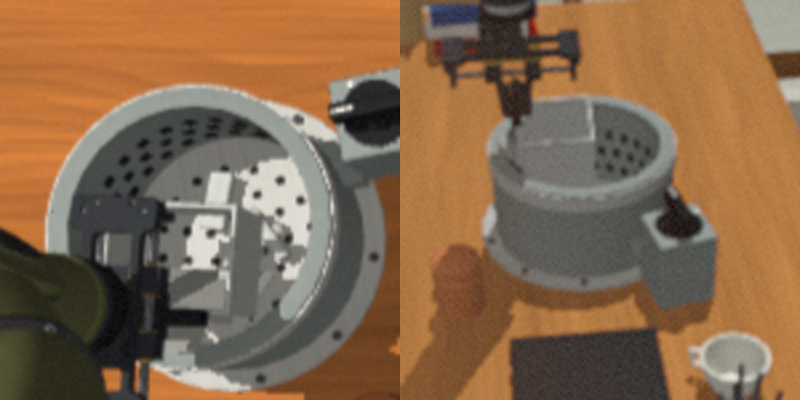

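The bottom is open and the drum floor shows through the cup. Raise it and check for leftovers.

```bash
python3 -m pendant '[[[0,0,0],[0,0,0],0],[[0,0,0],[0,0,0],0],[[0,0,0],[0,0,-0.01],0],[[0,0,0],[0,0,-0.02],0],[[0,0,0],[0,0,-0.03],0],[[0,0,0],[0,0,-0.045],0],[[0,0,0],[0,0,-0.065],0],[[0,0,0],[0,0,-0.085],0],[[0,0,0],[0,0,-0.092],0],[[0,0,0],[0,0,-0.092],0]]'
python3 - <<'E'
from h import *
rel([.4685,.280,.213],-.015); print(r.get_state()["contact_force"])
s=snap('top'); crop(s,'drop2',110,130,250,250,5)
E
```

```text
clock: 30.6
tool_pos: [0.4688, 0.2816, 0.3012]
eef_rot: [1.0, -0.007, 0.001, -0.001]
contact_force: [-0.6, 0.5, -2.8]
opening: 0.174
shift [-0.0004  0.0017  0.0882] yaw now -0.014 wz 0.001 tilt [ 0.002  0.001 -1.   ] q7 -0.98
[-0.63665703  0.48441697 -2.82617591]
```

View pics/drop2.png

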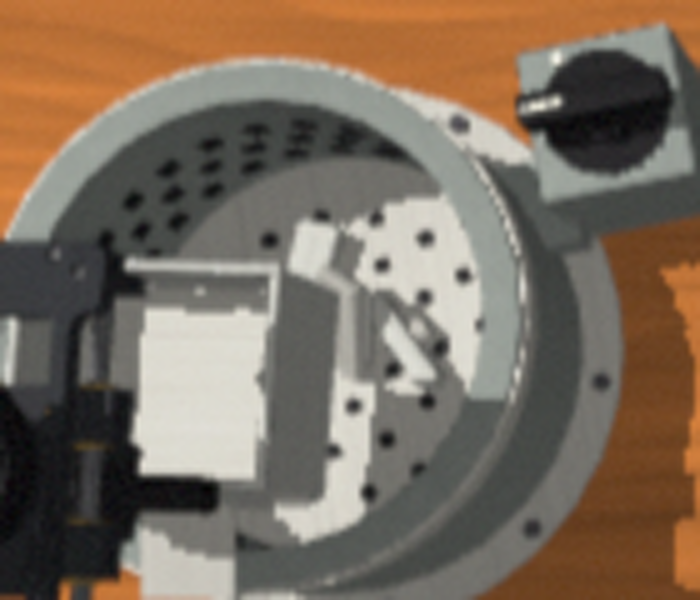

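Cup empty and shut (wrist load dropped from 5.9 to 2.8 N), castings in the drum. Carry the cup back to the slab.

```bash
python3 -m pendant '[[[0,0,0],[0,0.01,0],0],[[0,0,0],[0,0.03,0],0],[[0,0,0],[0,0.06,0],0],[[0,0,0],[0.002,0.09,0],0],[[0,0,0],[0.003,0.12,0],0],[[0,0,0],[0.005,0.15,0],0],[[0,0,0],[0.006,0.175,0],0],[[0,0,0],[0.007,0.195,0],0],[[0,0,0],[0.007,0.205,0],0],[[0,0,0],[0.007,0.205,0],0]]'
python3 -m pendant '[[[0,0,0],[0,0.01,0],0],[[0,0,0],[0,0.03,0],0],[[0,0,0],[0,0.055,0],0],[[0,0,0],[0,0.08,0],0],[[0,0,0],[0,0.105,0],0],[[0,0,0],[0,0.125,0],0],[[0,0,0],[0,0.14,0],0],[[0,0,0],[0,0.15,0],0],[[0,0,0],[0,0.151,0],0],[[0,0,0],[0,0.151,0],0]]'
python3 -c "
from h import *
rel([.476,-.076,.127],-.015)"
```

```text
clock: 31.65
tool_pos: [0.472, 0.0739, 0.3]
eef_rot: [1.0, -0.008, -0.001, 0.001]
contact_force: [0.5, 0.2, -4.4]
opening: 0.177
clock: 32.65
tool_pos: [0.4705, -0.0742, 0.3007]
eef_rot: [1.0, -0.006, 0.0, -0.0]
contact_force: [-0.4, 0.2, -2.8]
opening: 0.172
shift [0.0055 0.0019 0.1737] yaw now -0.013 wz 0.002 tilt [ 0.     0.001 -1.   ] q7 -0.31
```

```bash
python3 -m pendant '[[[0,0,0],[0.002,0.002,0.02],0],[[0,0,0],[0.005,0.002,0.05],0],[[0,0,0],[0.005,0.002,0.08],0],[[0,0,0],[0.005,0.002,0.11],0],[[0,0,0],[0.005,0.002,0.135],0],[[0,0,0],[0.005,0.002,0.152],0],[[0,0,0],[0.005,0.002,0.162],0],[[0,0,0],[0.005,0.002,0.168],0],[[0,0,0],[0.005,0.002,0.172],0],[[0,0,0],[0.005,0.002,0.172],0]]'
python3 -m pendant '[[[0,0,0],[0,0,0.001],0],[[0,0,0],[0,0,0.002],0],[[0,0,0],[0,0,0.002],0]]'
python3 -c "
from h import *
rel([.476,-.076,.127],-.015)"
```

```text
clock: 33.65
tool_pos: [0.4757, -0.0769, 0.1289]
eef_rot: [1.0, -0.007, 0.0, 0.0]
contact_force: [-0.6, -0.1, -2.3]
opening: 0.173
clock: 33.95
tool_pos: [0.4755, -0.0773, 0.127]
eef_rot: [1.0, -0.007, 0.0, 0.0]
contact_force: [-0.1, -0.6, -3.2]
opening: 0.175
shift [ 0.0005 -0.0013 -0.    ] yaw now -0.014 wz 0.001 tilt [ 0.001 -0.    -1.   ] q7 -0.54
```

```bash
python3 -m pendant '[[[0,0,0],[0,0,0.001],0],[[0,0,0],[0,0,0.002],0],[[0,0,0],[0,0,0.003],0],[[0,0,0],[0,0,0.003],0]]'
python3 -m pendant '[[[0,0,0],[0,0,0],0.3],[[0,0,0],[0,0,0],0.45],[[0,0,0],[0,0,0],0.45],[[0,0,0],[0,0,-0.04],0.45],[[0,0,0],[0,0,-0.09],0.45],[[0,0,0],[0,0,-0.14],0.45],[[0,0,0],[0,0,-0.14],0.45]]' 30
python3 - <<'E'
from h import *
rel([.6824,.1141,.265],1.571+.236)
rel([.6824,.1141,.265],.236)
s=snap('top')
S=snap('side'); crop(S,'back',250,90,390,260,4)
E
```

```text
clock: 34.35
tool_pos: [0.4753, -0.0773, 0.1266]
eef_rot: [1.0, -0.007, 0.001, 0.001]
contact_force: [-6.9, 0.8, 29.7]
opening: 0.175
clock: 35.05
tool_pos: [0.4791, -0.0767, 0.2691]
eef_rot: [1.0, -0.007, 0.006, 0.0]
contact_force: [0.9, -0.2, 0.0]
opening: 0.449
shift [ 0.2004 -0.1937  0.0064] yaw now -0.015 wz 1.32 tilt [ 0.012 -0.    -1.   ] q7 -0.36
shift [ 0.2004 -0.1937  0.0064] yaw now -0.015 wz -0.251 tilt [ 0.012 -0.    -1.   ] q7 -0.36
```

View pics/back.png

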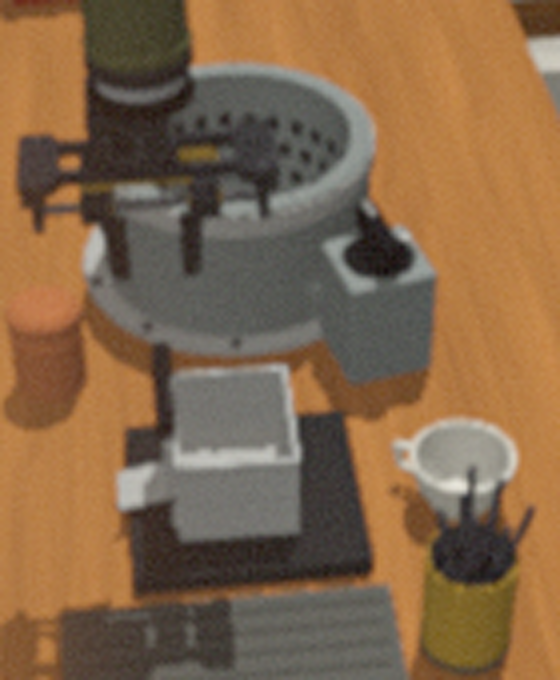

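Cup is back on the slab, level and shut, and the bystanders haven't moved. Go to the isolator.

```bash
python3 -m pendant '[[[0,0,-0.1],[0.03,-0.03,0],0.55],[[0,0,-0.25],[0.065,-0.063,0],0.55],[[0,0,-0.25],[0.1,-0.097,0],0.55],[[0,0,-0.25],[0.135,-0.13,0],0.55],[[0,0,-0.25],[0.17,-0.164,0],0.55],[[0,0,-0.25],[0.202,-0.194,0],0.55],[[0,0,-0.25],[0.202,-0.194,0],0.55],[[0,0,-0.25],[0.202,-0.194,0],0.55],[[0,0,-0.25],[0.202,-0.194,0],0.55],[[0,0,-0.25],[0.202,-0.194,0],0.55]]'
python3 -c "
from h import *
rel([.6824,.1141,.136],.236)"
```

```text
clock: 36.15
tool_pos: [0.6793, 0.112, 0.2632]
eef_rot: [0.993, 0.117, -0.001, 0.001]
contact_force: [-0.2, 0.1, 0.4]
opening: 0.55
shift [ 0.0037 -0.0015  0.1272] yaw now 0.235 wz -0.001 tilt [-0.001 -0.002 -1.   ] q7 -0.34
```

Then lower, grip, and turn clockwise (tool wz positive) by 60°.

```bash
python3 -m pendant '[[[0,0,0],[0.003,-0.001,0.05],0.55],[[0,0,0],[0.003,-0.001,0.1],0.55],[[0,0,0],[0.003,-0.001,0.127],0.55],[[0,0,0],[0.003,-0.001,0.127],0.55],[[0,0,0],[0.003,-0.001,0.127],0],[[0,0,0],[0.003,-0.001,0.127],0],[[0,0,0],[0.003,-0.001,0.127],0],[[0,0,0],[0.003,-0.001,0.127],0],[[0,0,0],[0.003,-0.001,0.127],0],[[0,0,0],[0.003,-0.001,0.127],0]]' 40
python3 -m pendant '[[[0,0,0.13],[0,0,0],0],[[0,0,0.26],[0,0,0],0],[[0,0,0.39],[0,0,0],0],[[0,0,0.52],[0,0,0],0],[[0,0,0.65],[0,0,0],0],[[0,0,0.78],[0,0,0],0],[[0,0,0.91],[0,0,0],0],[[0,0,1.02],[0,0,0],0],[[0,0,1.06],[0,0,0],0],[[0,0,1.06],[0,0,0],0]]'
python3 -c "
from h import *
rel([.6824,.1141,.136],-.82)"
```

```text
clock: 37.15
tool_pos: [0.6822, 0.1155, 0.1384]
eef_rot: [0.993, 0.117, -0.0, 0.0]
contact_force: [-3.2, -1.0, 6.5]
opening: 0.203
clock: 38.15
tool_pos: [0.6835, 0.1152, 0.1384]
eef_rot: [0.916, -0.4, 0.001, 0.0]
contact_force: [-0.3, -1.3, 6.6]
opening: 0.199
shift [0.0001 0.0015 0.0023] yaw now -0.824 wz -0.004 tilt [ 0.002 -0.001 -1.   ] q7 -1.26
```

```bash
python3 -m pendant '[[[0,0,0],[0,0,0],0.55],[[0,0,0],[0,0,0],0.55],[[0,0,0],[0,0,0],0.55],[[0,0,0],[0,0,-0.05],0.55],[[0,0,0],[0,0,-0.1],0.55],[[0,0,0],[0,0,-0.15],0.55],[[0,0,0],[0,0,-0.15],0.55]]'
python3 -m pendant '[[[0,0,0],[0.02,0.045,0],0.55],[[0,0,0],[0.04,0.09,0],0.55],[[0,0,0],[0.055,0.135,0],0.55],[[0,0,0],[0.07,0.18,0],0.55],[[0,0,0],[0.085,0.225,0],0.55],[[0,0,0],[0.1,0.27,0],0.55],[[0,0,0],[0.12,0.315,0],0.55],[[0,0,0],[0.14,0.36,0],0.55],[[0,0,0],[0.14,0.376,0],0.55],[[0,0,0],[0.14,0.376,0],0.55]]'
python3 - <<'E'
from h import *
s=snap('top'); crop(s,'end',100,120,350,290,3)
f=lambda x,y,z:w(s,x,y,z)[:2].round(3)
print("tin",w(s,369,152,.1).round(3), r.get_state()["contact_force"].round(1))
E
```

```text
clock: 38.85
tool_pos: [0.6868, 0.1172, 0.2951]
eef_rot: [0.916, -0.401, 0.006, -0.005]
contact_force: [-0.4, 0.3, 0.7]
opening: 0.55
clock: 39.85
tool_pos: [0.4996, -0.245, 0.2862]
eef_rot: [0.915, -0.403, -0.001, 0.001]
contact_force: [0.1, 0.8, 0.5]
opening: 0.55
tin [ 0.689 -0.253  0.1  ] [-0.   1.2  0.7]
```

View pics/end.png

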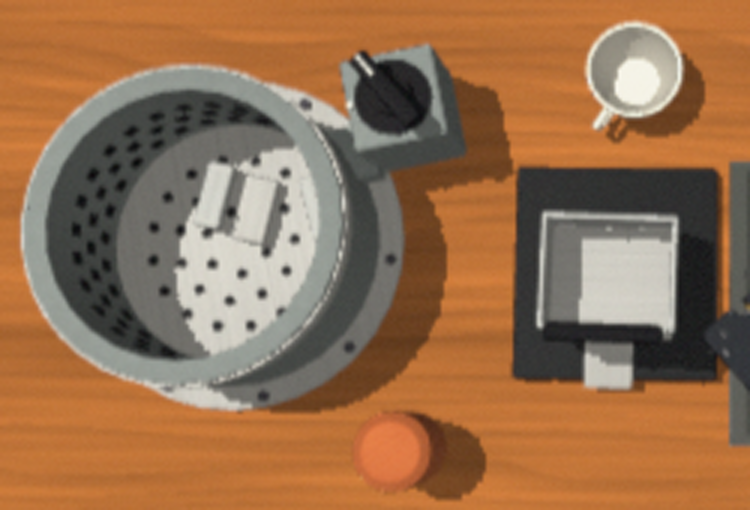

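The isolator is ON and the cup is standing right, but only two castings are plain in the drum. My last picture will be a contrast-stretched drum from both cameras, plus the mat area.

```bash
python3 - <<'E'
from h import *
s=snap('top'); S=snap('side')
def st(c,lo,hi,sz): return np.clip((cv2.resize(c,sz,interpolation=2).astype(float)-lo)*255/(hi-lo),0,255).astype(np.uint8)
a=st(s["image"][150:250,115:225],40,140,(420,300)); a2=st(s["image"][150:240,140:215],130,245,(380,300))
b=st(S["image"][100:175,262:350],20,200,(400,290)); c=st(s["image"][120:280,260:500],0,255,(400,290))
cv2.imwrite('pics/fin.png',np.vstack([np.hstack([a,a2]),np.hstack([b,c])])[:,:,::-1])
E
```

```text
(no output)
```

View pics/fin.png

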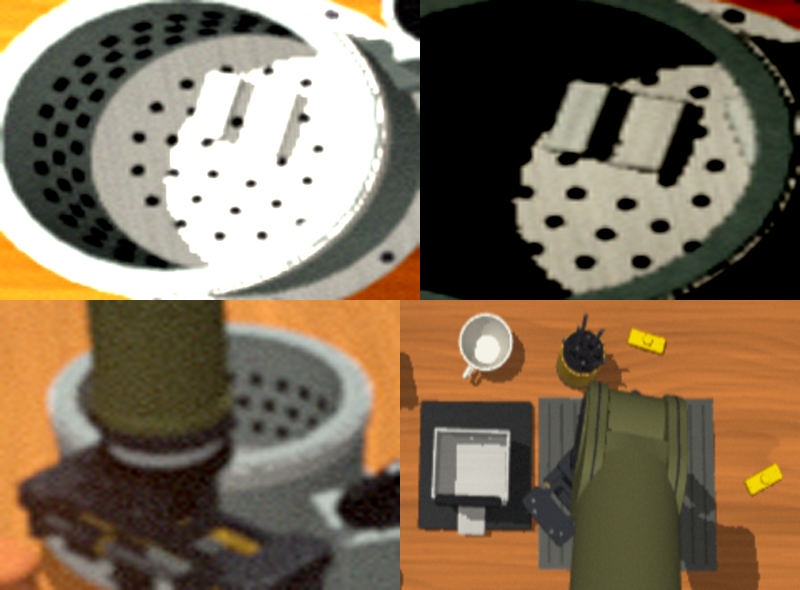

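A third piece appears at about px (202,187), with a lumpy edge like the owl's, partly hidden by the rim. I'll check it numerically against the empty-drum picture.

```bash
python3 - <<'E'
from h import *
s=snap('top'); a=cv2.imread('pics/top0.png').astype(int); d=np.abs(a-s["image"][:,:,::-1].astype(int)).max(2)
m=(cv2.GaussianBlur(d.astype(np.float32),(3,3),0)>9).astype(np.uint8)
M=np.zeros_like(m); M[140:255,108:220]=m[140:255,108:220]
n,L,S,C=cv2.connectedComponentsWithStats(M)
for i in range(1,n):
    if S[i,4]>6: print(C[i].round(1),S[i],"world z.02",w(s,*C[i],.02).round(3)[:2],"from drum",np.hypot(*(w(s,*C[i],.02)[:2]-[.5645,.2785])).round(3))
print(d[180:198,190:208])
blobs(s,.014,225,172,520,290)
E
```

```text
[150.2 152.6] [ 108  140  111   52 1492] world z.02 [0.702 0.364] from drum 0.161
[138.3 152.7] [137 151   3   4   9] world z.02 [0.701 0.398] from drum 0.181
[188.4 154.7] [188 153   2   4   7] world z.02 [0.696 0.254] from drum 0.134
[198.1 164. ] [197 162   3   5   7] world z.02 [0.669 0.225] from drum 0.118
[182.7 203.3] [ 158  168   56   78 2432] world z.02 [0.556 0.264] from drum 0.017
[205.  172.1] [203 171   5   3  10] world z.02 [0.646 0.205] from drum 0.11
[207.6 179.7] [205 178   7   4  17] world z.02 [0.624 0.197] from drum 0.101
[213.6 187.8] [213 186   3   5  10] world z.02 [0.601 0.179] from drum 0.106
[130.4 240.4] [ 108  194   73   61 1098] world z.02 [0.452 0.405] from drum 0.169
[112.6 207.3] [112 205   3   6  12] world z.02 [0.544 0.461] from drum 0.183
[[  6  12  33  16   8   9  11  14  12   8  11  13  14  11   8  10  11  10]
 [  6   5  55  71  20  13  11  11  12   9   2  15  20  11   5   4  10   8]
 [  9  10  75  91  79  62   4  11  11  13  10  18  28  22   6   9  10   8]
 [  6  27  86  93  90  71   2  11  12   9   1  41  75  64  11   7   9   8]
 [  7  40  91  9
[... 521 characters left out ...]
8  74   3   8   9  13  11  11  11   9  11  13  12  14   9   9]
 [ 94  93  89  71   5  12  12  10  10  11  10  11  13   4  14  18  21   7]
 [ 97  91  89  73   2  10  12  11  10  11  12  11   8   3  16  40  46  11]
 [ 95  92  88  70   3  14   9  12  12  11  11  11  10   4  18  99  82  16]
 [ 92  91  88  72   3  13  13  10  11  11  14  12   9  14  18 102  73  16]
 [ 92  93  85  42   8  12  12  12  10  11  12  13   6   9  13  54  39  12]
 [ 91  92  75   3  11  10  15  14   8  13  13  13  11   9  13  16  12  11]]
px [307.  211.3] 1093 world [ 0.5371 -0.0858] rect c [541.5 -71.8] 128 110 long-axis yaw 1.329
px [301.8 243.6] 142 world [ 0.4464 -0.0724] rect c [449.6 -74.4] 31 42 long-axis yaw 1.306
```

Two floor holes at px (202,184) and (205,194) are now covered by silver. That fits the owl lying flat against the near wall, about 80 mm from the drum's axis, so all three castings are accounted for. Handing in.

```bash
python3 -c "
from plant import r
print(r.get_state()['clock']); print(r.finish_job())"
```

```text
40.05
the job is handed in; nothing more can be done
None
```

I did the whole sequence and handed the job in at 40 s of simulated time; no verdict was reported. I turned the isolator off, loaded the owl and the two silver scroll weights into the cup, and dropped them into the drum. I then stood the cup back on its slab and turned the isolator on again.

- **Isolator:** the handle is at its ON position in the last pictures.
- **Cup:** it stands level, empty and shut on the slab. The wrist load fell from 5.9 to 2.8 N after the drop, which matches the empty cup's weight.
- **Castings:** two are plainly visible in the drum. The owl is mostly hidden by the rim. I inferred it from a lumpy edge and two covered floor holes about 80 mm from the axis, inside the drum.
- **Bystanders and robot:** the teacup, punch tin and caddy look unmoved. The arm and gripper are clear of everything.

**Mishaps and disagreements:**
- The first grip on the isolator stalled at 32 mm, probably on the boss under the bar, and I re-gripped 8 mm higher.
- The estimates of the drum's centre differed by about 5 mm. I used a middle value and the drop worked first time.
- Part of the mat was hidden by the arm in the last picture. It had looked empty after the loading.

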